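# Draw the brush-cleaner bottle out from its keeper and take off its push-and-turn cap

## Task

Slide the carrier with the amber brush-cleaner bottle out from under the yellow keeper along its rail until it clicks home at the working station at the far end of its travel, and leave it there. Then open the bottle's push-and-turn safety cap: press it down and, keeping it pressed, turn it about a sixth of a turn anticlockwise (seen from above), then lift it straight off and hold it level about 6 cm above the mouth so that it drips back into the bottle. Finish still holding the cap there, and leave the other things on the bench where they are.

Things in the scene. Friction and masses are not known exactly. Their poses are not given: they have to be found in the camera images.
- bottle_rail: Aluminium slide rail, 400 x 100 mm, fixed on the bench; place and yaw vary. Origin on the bench top under the rail, z up; the carrier slides along the rail's own +y (leftwards for the robot). In this frame the bottle's axis is at x 0, y -100 mm parked and x 0, y +50 mm at the working station. A plunger block 30 mm high stands in front at x -50 to -90 mm, y +15 mm.
- keeper_arm (a point): Underside of the yellow keeper's arm, over the parked bottle's axis, 168 mm above the bench, 8 mm over the parked cap, so that there the cap can be neither gripped nor lifted. The arm is 44 mm wide along the rail, 5 mm thick and reaches 48 mm in front of this point; its post is 58 mm behind it (rail's +x). Axes as the rail's. Fixed to the rail.
- carrier (a joint): How far the carrier has slid along the rail (m): 0 parked under the keeper, 0.150 in the detent of the working station, end stop at 0.1525. Drawing it out of either detent takes about 8 N, sliding it in between 1 to 3 N. Within about 2.5 mm of 0.150 the sprung plunger draws it in and holds it.
- pull_grip (a point): Black upright grip on the carrier, a cylinder 23 mm across, from 66 to 112 mm above the bench, on an 11 mm stem; this point is on its axis 90 mm above the bench. It stands 118 mm from the bottle's axis towards the rail's +y, and moves with the carrier. It can be pinched from above and drawn along, or pushed.
- bottle_mouth (a point): Centre of the bottle's mouth (rim 30 mm across, 150 mm above the bench) on the bottle's axis; moves with the carrier, axes parallel to the rail's. The bottle is amber, 63 mm across, with a red band on its label, its shoulder 98 to 118 mm above the bench; it is clamped in the carrier and cannot turn or come out.
- cap: White ribbed push-and-turn cap, 49 mm across (51 over the ribs), 30 mm high, 45 g, red disc and arrows on top. Origin: centre of its open underside, z up. Locked, the origin is 20 mm below the rim (top 160 mm above the bench), axes about parallel to the rail's. Three hidden inner lugs hook under the neck's lugs; unpressed it turns only about 4 degrees.
- cap_liner (a joint): Sprung liner inside the cap (m): 0 with the cap locked, negative as the cap is pressed down; the spring lifts the cap with 5 N locked, 9 N at -0.004, 10.5 N at -0.0055. Pressed 4 mm or more (it bottoms at 5.5 mm) the cap turns anticlockwise from above (positive yaw); from 43 to 77 degrees of turn it is clear and lifts straight off; a stop ends the turn at 78.
- rinse_jar: Clear glass jar of medium, 57 mm across, 98 mm high, standing loose behind the rail; bystander. Origin at the centre of its underside.
- celadon_bowl: Small pale green bowl, 89 mm across, 47 mm high, loose; bystander. Origin at the centre of its underside.
- tape: Roll of masking tape lying flat, 104 mm across, 25 mm high, loose; bystander. Origin at the centre of its underside.
- eraser_1: Eraser in a blue sleeve, 22 x 46 x 13 mm, loose; bystander. Origin at the centre of its underside.
- gesso: Open white primer jar, 54 mm across, 95 mm high, loose; bystander. Origin at the centre of its underside.
There are look-alikes about, which are no part of the job. What is shaped like the cap but black, pink or purple is not meant.

How it is judged:
On the way, in this order (a step that is already met when the one before it is completed fails the run):
1. the carrier stands in the detent of the working station, the cap still locked on the bottle (value of joint carrier between 0.1455 and 0.1545 m and z of cap in the frame of bottle_mouth below -0.018 m and angle between the x axis of cap and the x axis of bottle_rail, either way round below 0.3 rad), for 0.2 s.
2. there the cap is pressed down at least 2.5 mm (z of cap in the frame of bottle_mouth below -0.0225 m and value of joint carrier above 0.1455 m), for 0.05 s.
3. the cap, still on the neck, is turned more than 37 degrees (angle between the x axis of cap and the x axis of bottle_rail, either way round above 0.65 rad and z of cap in the frame of bottle_mouth below -0.014 m), for 0.05 s.
At the end, for the whole second after the job is handed in: The carrier stands in the working detent (within 4.5 mm); the cap is off, held in the fingers (at least 2 N), at rest and touching nothing of the bottle or rail, its underside 30 to 120 mm above the mouth, within 20 mm of the bottle's axis and level within 14 degrees (value of joint carrier between 0.1455 and 0.1545 m and z of cap in the frame of bottle_mouth between 0.03 and 0.12 m and horizontal distance between cap and bottle_mouth below 0.02 m and angle between cap's own z axis and vertical below 0.25 rad and contact force between the fingers and cap above 2 N and contact force between cap and bottle_rail below 0.1 N and linear speed of cap below 0.03 m/s); the arm keeps its last pose, push and grip.
It fails at once if a bystander (jar of medium, bowl, tape, eraser, primer jar) is moved more than 30 mm (distance of any of rinse_jar, celadon_bowl, tape, eraser_1, gesso from where it was at the start of the episode above 0.03 m).
It also fails if it takes over 51 s, if anything falls off the work surface, if the arm or the gripper's body presses on something with over 40 N, if the wrist force passes 120 N, or if a joint passes its speed limit or range.

## Robot

A 6-joint arm with a two-finger parallel gripper is mounted at the origin on a cart in front of the work surface, level with it; the furniture and walls round the work are solid. World frame = base frame: x ahead of the robot, y to its left, z up, the work surface at z = 0. Lengths are in m, angles in rad, forces in N, time in s.
With the tool pointing down it reaches from about 0.35 to 0.8 m from the base axis. Payload 7.3 kg.
Tool frame: the origin (TCP) lies midway between the tips of the shut fingers; the grasp point (between the pads) lies 19 mm behind it; z points along the fingers, y is the line along which they close (so a half turn about z gives the same grasp; the last joint's range is limited). The gripper opens to 85 mm and grips with 20 to 120 N. Pads are 22 mm wide; open, the fingers measure 114 mm over their backs; the gripper's body (76 mm by 85 mm) begins 54 mm behind the grasp point. The pads swing forward as they close: fully open they stand 13 mm farther back than shut.
Start: joints at [1.033, 0.342, 1.524, -0, 1.275, -0.146], TCP at [0.2, 0.485, 0.199] pointing down, gripper open.
Joint ranges: [-2.53, 2.53], [-0.77, 2.02], [0.04, 2.7], [-1, 4.14], [0.28, 2.66], [-3.11, 3.11]. Speed limits (rad/s): [2.57, 2.57, 3.14, 3.14, 3.14, 3.14].

## Interface

Orientations are given as a unit quaternion [x, y, z, w].
In Python, from workcell import telemetry, vision, job gives the robot as it stands. The module is installed in compiled form; this text tells all that it offers.
- The arm moves only by the shell command python3 -m handwheel 'ROWS' [FORCE]. ROWS is a JSON object whose one key "rows" holds a list of rows, each a list of 5 numbers: the opening, from 0 (shut) to 1 (fully open), then the shift along the world's x, y, z in cm, then the turn about the world's z in rad. A call has 1 to 5 rows; each row shifts and turns the commanded pose from where the row before left it; what a row does not reach is not made up. A row lasts 1/8 s, in which the tool goes at most 62.5 mm and 10.7 degrees, less where a joint would pass 70% of its speed; a pose out of reach is approached as far as the arm can. A call with a gripper value outside its range is refused whole. The fingers move at their own pace and stop on an object; FORCE is the grip in N (left out, the last holds). Time passes only in rows, so rows that do not move let the fingers close. It gives the time, the measured TCP pose, the force, the opening and the grip force at its end, in the units of the state.
- telemetry.read_state(): the state, without advancing time (a new reading comes with each control period).
- vision.capture(name): name is "scene" or "top"; returns a dict with "pixels" (400x640x3 uint8, blue, green, red), "depth" (400x640 float32, m along the optical axis (not along the pixel's ray), 0 where there is no reading), "intrinsics" (3x3 intrinsics, pixels), "world_from_camera" (4x4, takes a point from camera to world coordinates). Camera axes: x right, y up, looking along -z (the intrinsics and any distortion apply to the point x, -y, -z); pixel columns grow to the right and rows downward; lengths in m; the calibration is good to about 2 mm. A picture is of the moment at which its call begins.
- job.finish_job(): hands the job in; it is judged then, once.
The state is a dict: "t": time; "joint_pos": joint angles; "joint_velocities": joint speeds; "tau": joint torques, N m; "position": TCP position; "tcp_rot": TCP orientation; "wrist_force": force on the tool from outside, world axes, zero at the start; "wrist_torque": the same for the moment, N m; "width": finger opening in m; "finger_force": force on a finger pad.
Only numpy, scipy, OpenCV 4.12 (cv2) and the standard library are available. Lean on these libraries where they do the work, as an engineer would, in place of code of your own. Each camera call takes 0.05 s, during which the arm holds its last target. There are 200 camera calls.

## Working session

There is one attempt and no reset: what is moved stays moved. The work goes in short steps, Python scripts to look and compute and a shell command to move; the robot and the scene stay as the last step left them, time stands still between calls to the robot, and variables do not carry over. Pictures are saved under pics/ and viewed, at most 10 in all, crops included, and the job is handed in when it is done.

```bash
mkdir -p pics
cat > h.py <<'E'
import numpy as np, cv2
from workcell import telemetry, vision, job
def cap(n,f=None):
    c=vision.capture(n)
    if f: cv2.imwrite('pics/'+f,c['pixels'])
    return c
def cloud(c):
    d=c['depth'];K=c['intrinsics'];v,u=np.mgrid[:d.shape[0],:d.shape[1]]
    P=np.stack([(u-K[0,2])/K[0,0]*d,-(v-K[1,2])/K[1,1]*d,-d],-1)
    T=c['world_from_camera'];W=P@T[:3,:3].T+T[:3,3];W[d==0]=np.nan
    return W
E
python3 - <<'E'
from h import *
for n in('scene','top'):
    c=cap(n,n+'0.png');np.savez(n+'0.npz',W=cloud(c),I=c['pixels'])
s=telemetry.read_state();print(s)
E
```

```text
{'t': 0.1, 'joint_pos': array([ 1.03302482e+00,  3.42653576e-01,  1.52492253e+00,  1.69625361e-05,
        1.27539891e+00, -1.46042289e-01]), 'joint_velocities': array([ 9.07222005e-04,  2.26337662e-04, -2.33705402e-03,  6.50611508e-05,
       -1.75003165e-03, -1.53295729e-04]), 'tau': array([ 2.25813077e-03, -4.34446800e+01, -2.46491343e+01, -2.10651558e-05,
        4.64243582e-03,  5.38554929e-06]), 'position': array([0.20022518, 0.48488514, 0.19789485]), 'tcp_rot': array([ 1.94617067e-01,  9.80879054e-01, -6.48454162e-04, -2.39384971e-04]), 'wrist_force': array([0.21836865, 0.20220678, 0.57769375]), 'wrist_torque': array([0.0235509 , 0.07311908, 0.0299232 ]), 'finger_force': 0.0, 'width': 0.0858147605701654}
```

View pics/scene0.png

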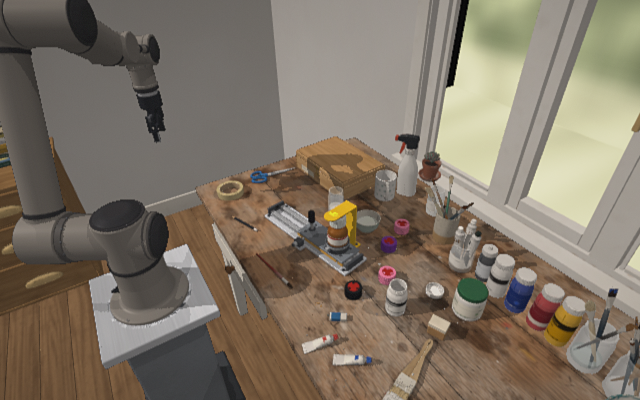

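View pics/top0.png

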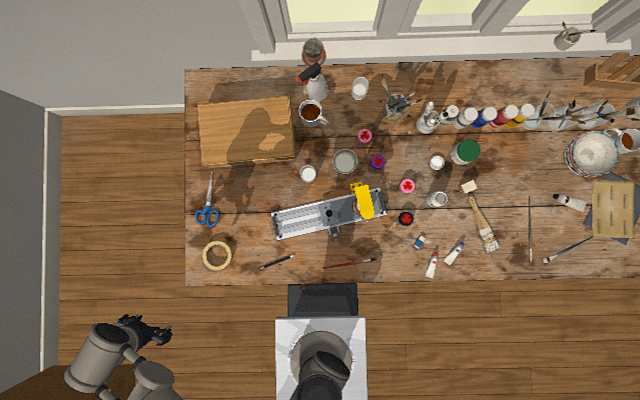

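The top view shows the rail running from about (273,225) to (385,200), the black grip at (329,213), the keeper at (363,200) and the plunger block at (334,230). Next I measure these.

```bash
python3 - <<'E'
from h import *
for n in('top','scene'):
    z=np.load(n+'0.npz');W=z['W'];I=z['I'].astype(int)
    b,g,r=I[...,0],I[...,1],I[...,2]
    X,Y,Z=W[...,0],W[...,1],W[...,2]
    near=(X>.25)&(X<.8)&(abs(Y)<.35)
    m=near&(r>150)&(g>110)&(b<70)&(Z>.165)&(Z<.18)
    p=W[m];print(n,'keeper',m.sum())
    rc=cv2.minAreaRect((p[:,:2]*1000).astype(np.float32));print(rc,np.median(p[:,2]))
    m=near&(Z>.1)&(Z<.12)&(I.max(-1)<75)
    p=W[m]; print('grip',m.sum(),np.median(p,0) if m.sum() else '',p.min(0),p.max(0))
    # rail: low surfaces
    m=near&(Z>.006)&(Z<.03)&(I.max(-1)-I.min(-1)<25)&(I.mean(-1)>90)
    k,l,st,ce=cv2.connectedComponentsWithStats(m.astype(np.uint8))
    j=1+st[1:,4].argmax();p=W[l==j];rc=cv2.minAreaRect((p[:,:2]*1000).astype(np.float32));print('rail',st[j],rc,np.median(p[:,2]))
    # cap visible / tall objects
    if n=='top':
        for u,v in[(329,213),(327,210),(363,195),(363,205),(370,215),(308,173),(345,160),(334,230)]: print(u,v,W[v,u].round(3),I[v,u])
E
python3 - <<'E'
import cv2
I=cv2.imread('pics/top0.png')[150:250,260:400];cv2.imwrite('pics/crop1.png',cv2.resize(I,None,fx=5,fy=5,interpolation=2))
E
```

```text
top keeper 430
((548.31689453125, -151.193115234375), (105.96370697021484, 43.459632873535156), 12.565896987915039) 0.17340860733750418
grip 33 [ 0.51674513 -0.03866225  0.11010799] [ 0.50673443 -0.12984871  0.10449496] [ 0.56112984 -0.02885984  0.1160848 ]
rail [ 275  195   85   45 1216] ((495.72467041015625, 9.065704345703125), (122.51213836669922, 303.1405029296875), 11.786063194274902) 0.011103179114500095
329 213 [ 0.517 -0.039  0.112] [34 29 30]
327 210 [ 0.527 -0.033  0.108] [39 40 41]
363 195 [ 0.57  -0.148  0.175] [  0 198 242]
363 205 [ 0.538 -0.147  0.173] [  0 194 238]
370 215 [ 0.506 -0.168  0.173] [  0 204 243]
308 173 [0.661 0.032 0.029] [211 226 231]
345 160 [ 0.704 -0.1    0.027] [142 157 158]
334 230 [ 0.458 -0.055  0.034] [57 52 52]
scene keeper 325
((550.3429565429688, -157.29261779785156), (108.47129821777344, 43.58092498779297), 10.5415678024292) 0.17324630782005412
grip 33 [ 0.51615083 -0.04848613  0.10673871] [ 0.50743409 -0.18391146  0.1002076 ] [ 0.55767546 -0.03783493  0.11315319]
rail [265 204  44  34 684] ((495.3412780761719, 59.705745697021484), (103.61859893798828, 193.91061401367188), 8.778892517089844) 0.01050642528699225
```

View pics/crop1.png

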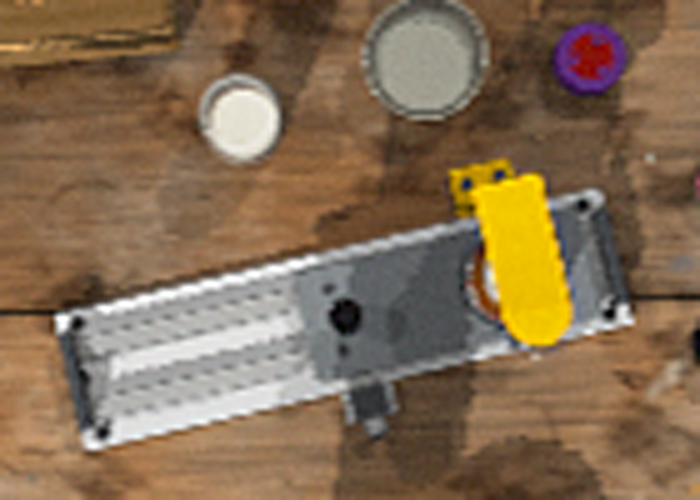

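The crop shows the rail corners at about (60,318), (95,445), (630,318) and (600,193), the grip at (345,316), and the keeper arm end at (540,340). I'll fit the yaw from the corners.

Run:
```python
from h import *
c=cap('top');K=c['intrinsics'];T=c['world_from_camera']
print(K.round(1).tolist(),T.round(3).tolist(),[k for k in c])
def px(u,v,z):
    d=T[:3,:3]@np.array([(u-K[0,2])/K[0,0],-(v-K[1,2])/K[1,1],-1]);return T[:3,3]+d*(z-T[2,3])/d[2]
C=np.array([px(260+u/5-.4,150+v/5-.4,.011)[:2] for u,v in[(57,312),(93,448),(634,322),(602,190)]])
print(C.round(3),C.mean(0))
for a,b in((0,3),(1,2)):
    d=C[a]-C[b];print(np.hypot(*d),np.arctan2(-d[0],d[1]))
I=c['pixels'].astype(int)
m=np.zeros((400,640),bool);m[205:222,320:338]=1;m&=I.max(-1)<60
v,u=np.nonzero(m);print('grip',m.sum(),px(u.mean(),v.mean(),.11))
s=np.load('scene0.npz');W=s['W'];
m=(abs(W[...,0]-.517)<.03)&(abs(W[...,1]+.043)<.03)&(W[...,2]>.07)&(W[...,2]<.12)
p=W[m];print('scene grip',m.sum(),p.min(0),p.max(0),p.mean(0))
```

```text
[[413.0, 0.0, 319.0], [0.0, 413.0, 194.3], [0.0, 0.0, 1.0]] [[-0.023, 0.998, -0.06, 0.497], [-0.999, -0.024, -0.021, -0.036], [-0.022, 0.06, 0.998, 1.481], [0.0, 0.0, 0.0, 1.0]] ['pixels', 'depth', 'intrinsics', 'world_from_camera']
[[ 0.526  0.168]
 [ 0.429  0.144]
 [ 0.51  -0.242]
 [ 0.604 -0.223]] [ 0.51741411 -0.03850162]
0.3979830901519862 0.19641210862328898
0.3941662414325557 0.20556708729044748
grip 37 [ 0.51576389 -0.03770852  0.11      ]
scene grip 86 [ 0.50743409 -0.05516797  0.07006672] [ 0.52778996 -0.03606341  0.11315319] [ 0.51585176 -0.04777908  0.0940988 ]
```

```bash
python3 -m handwheel '{"rows":[[1,2.6,-4.4,0.2,0.05],[1,2.6,-4.4,0,0.05],[1,2.6,-4.4,0,0.05],[1,2.6,-4.4,0,0.05],[1,2.6,-4.4,0,0.05]]}' 40; python3 -m handwheel '{"rows":[[1,2.6,-4.4,0,0.05],[1,2.6,-4.4,0,0.05],[1,2.6,-4.4,0,0.05],[1,2.6,-4.4,0,0.05],[1,2.6,-4.4,0,0.05]]}'
```

```text
t: 0.78
position: [0.331, 0.2638, 0.2005]
tcp_rot: [0.07, 0.998, 0.0, 0.0]
wrist_force: [0.9, 0.4, 0.5]
width: 0.0854
finger_force: 0.0
t: 1.4
position: [0.461, 0.0436, 0.2004]
tcp_rot: [-0.055, 0.998, 0.0, -0.0]
wrist_force: [0.6, 0.1, -0.1]
width: 0.0853
finger_force: 0.0
```

```bash
python3 -m handwheel '{"rows":[[1,2.8,-4.1,0,0.05],[1,2.8,-4.1,0,0.05],[1,0,0,-4,0],[1,0,0,-4,0],[1,0,0,-4.9,0]]}'
python3 - <<'E'
from h import *
cap('scene','s2.png'); I=cv2.imread('pics/s2.png')[150:300,230:430];cv2.imwrite('pics/s2c.png',cv2.resize(I,None,fx=4,fy=4,interpolation=2))
E
```

```text
t: 2.02
position: [0.5169, -0.0371, 0.0706]
tcp_rot: [-0.104, 0.995, -0.0, 0.001]
wrist_force: [0.5, -0.5, -0.5]
width: 0.0851
finger_force: 0.0
```

View pics/s2c.png

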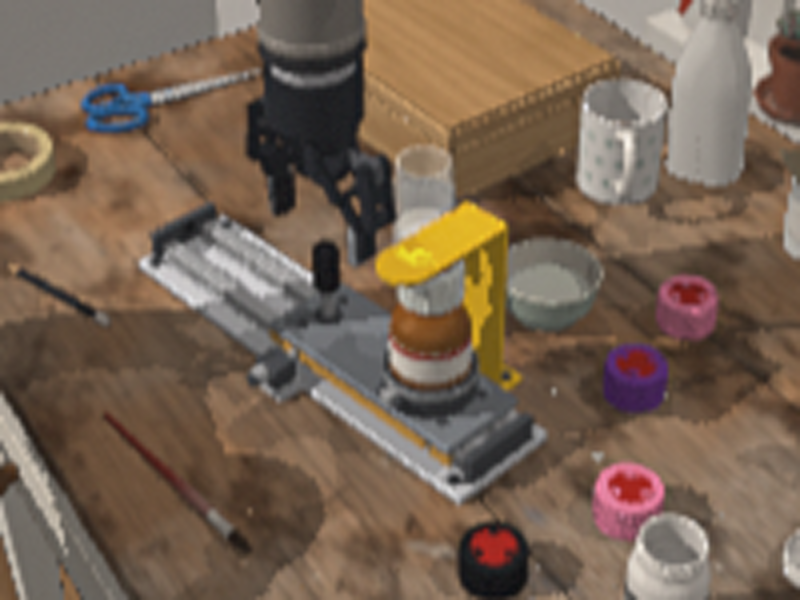

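The fingers look too far up and back relative to the grip (crop (325,265)), so I'll check by projecting and with the depth.

Run:
```python
from h import *
print(telemetry.read_state()['position'])
c=cap('scene','s3.png');K=c['intrinsics'];T=np.linalg.inv(c['world_from_camera'])
def pr(p):
    q=T[:3,:3]@p+T[:3,3];return (K[0,0]*q[0]/-q[2]+K[0,2],K[1,1]*-q[1]/-q[2]+K[1,2])
for p in [(.517,-.037,.07),(.508,.005,.083),(.525,-.08,.083),(.517,-.039,.112)]: print(pr(np.array(p)))
print(K)
W=cloud(c)
for u,v in[(311,214),(320,212),(299,200),(325,195)]:print(u,v,W[v,u].round(3))
W=cloud(cap('top','t3.png'))
print(np.abs(np.load('scene0.npz')['I'].astype(int)-c['pixels']).max(-1)[140:230,280:340].mean())
I=np.hstack([cv2.resize(cv2.imread('pics/s3.png')[150:250,250:350],None,fx=4,fy=4),cv2.resize(cv2.imread('pics/t3.png')[160:260,280:380],None,fx=4,fy=4)]);cv2.imwrite('pics/c3.png',I)
```

```text
[ 0.51230482 -0.03605403  0.06429689]
(np.float64(309.89487476903076), np.float64(219.8064034885912))
(np.float64(301.01614946594964), np.float64(210.9356294110061))
(np.float64(318.75006315114666), np.float64(222.96872120133992))
(np.float64(309.74358525558324), np.float64(209.92778741778116))
[[385.71306652   0.         318.49218818]
 [  0.         385.71306652 197.88443876]
 [  0.           0.           1.        ]]
311 214 [ 0.514 -0.051  0.104]
320 212 [ 0.522 -0.094  0.138]
299 200 [0.503 0.004 0.131]
325 195 [ 0.535 -0.104  0.202]
34.50037037037037
```

View pics/c3.png

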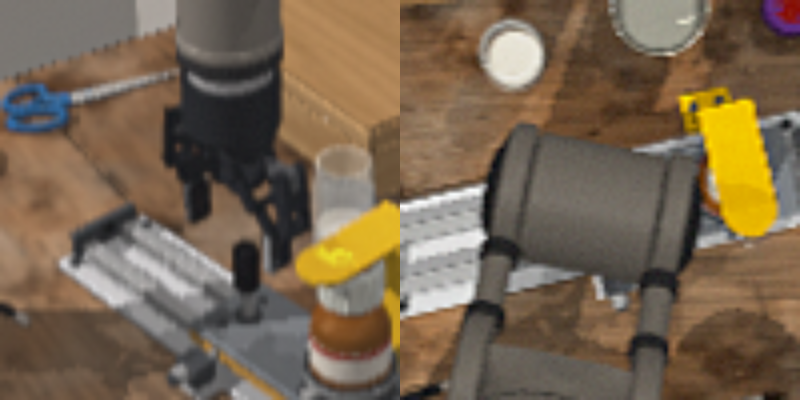

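```bash
python3 -m handwheel '{"rows":[[1,0,0,0,0],[1,0,0,0,0]]}'
python3 - <<'E'
from h import *
s=telemetry.read_state();print(s['position'],s['t'],s['joint_velocities'],s['width'])
c=cap('scene','s4.png')
W=cloud(c);I=c['pixels']
m=(abs(W[...,0]-.515)<.06)&(abs(W[...,1]+.04)<.07)&(I.max(-1)<70)
for lo in np.arange(.06,.16,.01):
    p=W[m&(W[...,2]>lo)&(W[...,2]<lo+.01)];print(lo.round(2),len(p),p.min(0).round(3) if len(p) else '',p.max(0).round(3) if len(p) else '')
I=cv2.resize(I[150:250,250:350],None,fx=5,fy=5,interpolation=2);cv2.imwrite('pics/c4.png',I)
E
```

```text
t: 2.42
position: [0.5178, -0.037, 0.0735]
tcp_rot: [-0.104, 0.995, -0.001, 0.002]
wrist_force: [-0.1, 0.1, 0.2]
width: 0.0856
finger_force: 0.0
[ 0.51783149 -0.03699498  0.07353855] 2.425 [-5.87365388e-04  1.58743964e-03  7.94215813e-03  3.48056877e-05
 -4.56614088e-03  5.71571544e-04] 0.08562801038799238
0.06 3 [ 0.51  -0.047  0.062] [ 0.519 -0.043  0.068]
0.07 15 [ 0.509 -0.054  0.07 ] [ 0.524 -0.045  0.08 ]
0.08 16 [ 0.508 -0.055  0.08 ] [ 0.525 -0.042  0.089]
0.09 15 [ 0.507 -0.054  0.092] [ 0.525 -0.039  0.099]
0.1 23 [ 0.509 -0.057  0.1  ] [ 0.527 -0.039  0.11 ]
0.11 7 [ 0.508 -0.053  0.11 ] [ 0.52  -0.041  0.113]
0.12 17 [ 0.502 -0.093  0.122] [0.533 0.008 0.13 ]
0.13 27 [ 0.498 -0.096  0.13 ] [0.535 0.007 0.14 ]
0.14 30 [ 0.498 -0.094  0.14 ] [0.534 0.008 0.15 ]
0.15 27 [ 0.498 -0.099  0.15 ] [0.534 0.012 0.159]
```

View pics/c4.png

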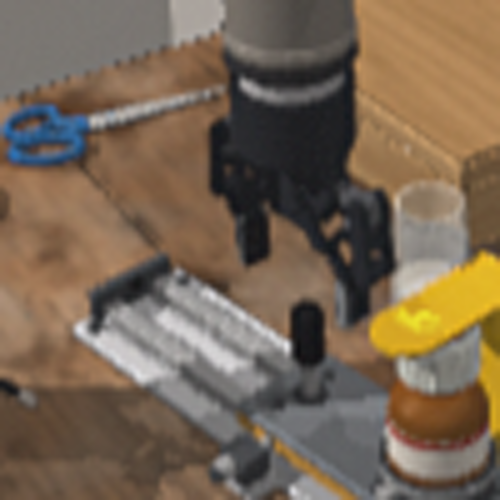

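The picture shows the right fingertip at (348,322), about level with the grip's top at (305,303), and depth puts it at z≈0.12. That is about 35 mm above what the state implies. I'll compare with the start picture before trusting either.

Run:
```python
from h import *
z=np.load('scene0.npz');W=z['W'];I=z['I']
sub=W[100:150,120:180];d=I[100:150,120:180].max(-1)<80
m=d&(abs(sub[...,0]-.2)<.08)&(abs(sub[...,1]-.485)<.08)
p=sub[m];print('start low pts',p[np.argsort(p[:,2])][:8].round(3))
c=cap('scene');W=cloud(c);I=c['pixels']
m=(abs(W[...,0]-.517)<.03)&(W[...,1]<-.075)&(W[...,1]>-.11)&(W[...,2]>.1)&(W[...,2]<.2)&(I.max(-1)<80)
p=W[m];print('now',p[np.argsort(p[:,2])][:8].round(3))
v,u=np.nonzero(m);print(u.min(),u.max(),v.min(),v.max())
z=np.array([telemetry.read_state()['position']]);print(z)
```

```text
start low pts [[0.178 0.44  0.244]
 [0.212 0.529 0.245]
 [0.183 0.443 0.245]
 [0.221 0.521 0.245]
 [0.174 0.448 0.246]
 [0.209 0.529 0.246]
 [0.179 0.444 0.246]
 [0.188 0.438 0.246]]
now [[ 0.53  -0.087  0.122]
 [ 0.522 -0.088  0.126]
 [ 0.532 -0.09   0.127]
 [ 0.523 -0.086  0.128]
 [ 0.523 -0.092  0.128]
 [ 0.528 -0.091  0.129]
 [ 0.532 -0.09   0.131]
 [ 0.534 -0.092  0.131]]
313 328 195 214
[[ 0.51733956 -0.03688058  0.07299371]]
```

Both instants give the same offset: the open tips sit about 47 mm above the reported TCP z. The camera also puts the grip's top at 0.113, matching the given 112 mm, so I trust the camera. I'll lower a further 3.2 cm and pinch; that depth is harmless whichever reading is right.

```bash
python3 -m handwheel '{"rows":[[1,0,0,-1.6,0],[1,0,0,-1.6,0],[1,0,0,0,0]]}'; python3 -m handwheel '{"rows":[[0,0,0,0,0],[0,0,0,0,0],[0,0,0,0,0],[0,0,0,0,0]]}' 40
python3 - <<'E'
from h import *
c=cap('scene','s5.png');I=c['pixels']
I=cv2.resize(I[150:250,250:350],None,fx=5,fy=5,interpolation=2);cv2.imwrite('pics/c5.png',I)
E
```

```text
t: 2.9
position: [0.516, -0.0366, 0.0393]
tcp_rot: [-0.104, 0.995, 0.0, -0.001]
wrist_force: [0.8, 0.4, 0.4]
width: 0.0855
finger_force: 0.0
t: 3.4
position: [0.5174, -0.039, 0.0407]
tcp_rot: [-0.104, 0.995, -0.002, 0.001]
wrist_force: [-2.7, -9.6, 5.7]
width: 0.0218
finger_force: 39.0
```

View pics/c5.png

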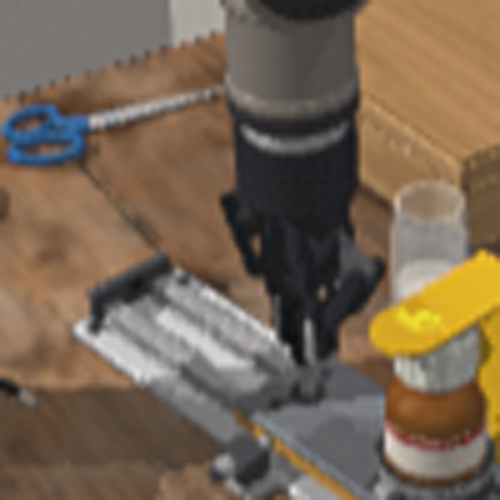

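The grip at (305,350) is held between the pads (width 22 mm, force 39 N). Now I draw it along the rail direction (-0.204, 0.979).

```bash
python3 -m handwheel '{"rows":[[0,-0.4,1.96,0,0],[0,-0.61,2.94,0,0],[0,-0.61,2.94,0,0],[0,-0.61,2.94,0,0],[0,0,0,0,0]]}';python3 -m handwheel '{"rows":[[0,-0.41,1.96,0,0],[0,-0.2,0.98,0,0],[0,0,0,0,0]]}'
```

```text
t: 4.08
position: [0.4938, 0.0729, 0.0407]
tcp_rot: [-0.105, 0.995, 0.001, 0.0]
wrist_force: [-4.2, 5.5, 10.3]
width: 0.0218
finger_force: 40.1
t: 4.45
position: [0.4879, 0.1012, 0.0406]
tcp_rot: [-0.104, 0.995, 0.0, 0.0]
wrist_force: [-4.3, 3.4, 9.7]
width: 0.0222
finger_force: 40.5
```

```bash
python3 -m handwheel '{"rows":[[0,-0.08,0.39,0,0],[0,-0.08,0.39,0,0],[0,0,0,0,0]]}';python3 -m handwheel '{"rows":[[0,-0.02,0.1,0,0],[0,0,0,0,0]]}'
python3 -m handwheel '{"rows":[[1,0,0,0,0],[1,0,0,0,0],[1,0,0,0,0]]}'
python3 -m handwheel '{"rows":[[1,0,0,5,0],[1,0,0,5,0],[1,0,0,5,0],[1,0,0,4,0],[1,0,0,0,0]]}'
```

```text
t: 4.82
position: [0.4867, 0.1066, 0.0406]
tcp_rot: [-0.104, 0.995, -0.001, 0.0]
wrist_force: [-2.6, -8.5, 10.2]
width: 0.0217
finger_force: 40.6
t: 5.08
position: [0.4867, 0.1069, 0.0406]
tcp_rot: [-0.104, 0.995, -0.002, 0.0]
wrist_force: [-2.8, -12.7, 9.5]
width: 0.0216
finger_force: 40.7
t: 5.45
position: [0.4862, 0.1095, 0.0394]
tcp_rot: [-0.104, 0.995, 0.0, -0.0]
wrist_force: [0.2, 0.5, -0.0]
width: 0.0751
finger_force: 0.0
t: 6.08
position: [0.4879, 0.1097, 0.2326]
tcp_rot: [-0.104, 0.995, 0.0, 0.003]
wrist_force: [0.6, -0.0, -0.2]
width: 0.0856
finger_force: 0.0
```

```bash
python3 -m handwheel '{"rows":[[1,-2,6,1,0],[1,-2,6,1,0],[1,0,0,0,0]]}' | head -2
python3 - <<'E'
from h import *
c=cap('scene','s6.png');t=cap('top','t6.png');W=cloud(t);Ws=cloud(c)
for n,W,I in(('top',W,t['pixels']),('scene',Ws,c['pixels'])):
    I=I.astype(int)
    m=(abs(W[...,0]-.51)<.05)&(abs(W[...,1]+.006)<.05)&(W[...,2]>.154)&(W[...,2]<.17)
    p=W[m];q=p[:,:2]*1000
    print(n,m.sum(),np.median(p[:,2]),p.min(0),p.max(0))
    if m.sum()>5:print(cv2.minEnclosingCircle(q.astype(np.float32)),q.mean(0))
    g=(abs(W[...,0]-.486)<.03)&(abs(W[...,1]-.107)<.03)&(W[...,2]>.104)&(W[...,2]<.12);print('grip',g.sum(),W[g].mean(0))
a=cv2.resize(t['pixels'][150:250,250:370],None,fx=3.3,fy=3.3,interpolation=2);b=cv2.resize(c['pixels'][150:250,250:370],None,fx=3.3,fy=3.3,interpolation=2)
cv2.imwrite('pics/c6.png',np.hstack([a,b]))
E
```

```text
t: 6.45
position: [0.4454, 0.2298, 0.2484]
top 187 0.16048747309544087 [ 0.48783023 -0.02918618  0.15497676] [0.53282362 0.0190384  0.16817598]
((510.3197326660156, -5.357271194458008), 24.53744888305664) [510.24574458  -5.53451025]
grip 34 [0.48604705 0.10929812 0.11068682]
scene 131 0.1598880701691744 [ 0.48745145 -0.03739364  0.15403982] [0.53534961 0.010654   0.16433444]
((511.1724548339844, -12.039956092834473), 25.45394515991211) [510.68735143 -14.52313682]
grip 20 [0.48645967 0.10069374 0.10940331]
```

View pics/c6.png

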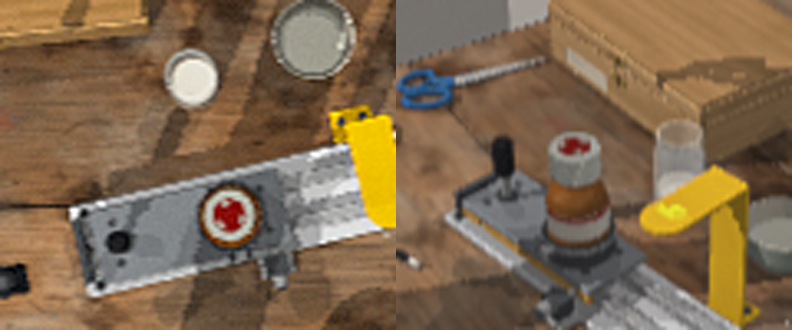

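The carrier is at the far end: grip displaced 150.3 mm, cap top at about (230,212) in the top crop, i.e. world (0.510, -0.006, 0.160), still locked. Next I go over the cap and down.

```bash
python3 -m handwheel '{"rows":[[1,1.62,-5.9,0,0],[1,1.62,-5.9,0,0],[1,1.62,-5.9,0,0],[1,1.62,-5.9,0,0],[1,0,0,0,0]]}'; python3 -m handwheel '{"rows":[[1,0,0,-6,0],[1,0,0,-6,0],[1,0,0,-2,0],[1,0,0,0,0]]}' 50
python3 - <<'E'
from h import *
c=cap('scene');W=cloud(c);I=c['pixels']
m=(abs(W[...,0]-.51)<.06)&(abs(W[...,1]+.01)<.08)&(W[...,2]>.1)&(W[...,2]<.22)&(I.max(-1)<75)
for s in(1,-1):
    p=W[m&(s*(W[...,1]+.01)>.03)];p=p[np.argsort(p[:,2])];print(len(p),p[:6].round(3), p[p[:,2]<p[0,2]+.02].mean(0))
E
```

```text
t: 7.18
position: [0.5122, -0.0151, 0.2476]
tcp_rot: [-0.1, 0.995, -0.0, -0.001]
wrist_force: [-0.4, 0.7, -0.2]
width: 0.0855
finger_force: 0.0
t: 7.68
position: [0.5102, -0.0096, 0.1071]
tcp_rot: [-0.104, 0.995, 0.001, -0.002]
wrist_force: [0.1, -0.5, 1.2]
width: 0.0857
finger_force: 0.0
114 [[0.501 0.033 0.154]
 [0.509 0.034 0.154]
 [0.505 0.032 0.157]
 [0.513 0.033 0.157]
 [0.496 0.03  0.157]
 [0.51  0.034 0.158]] [0.50205541 0.03087524 0.16368233]
132 [[ 0.52  -0.057  0.154]
 [ 0.526 -0.058  0.155]
 [ 0.527 -0.064  0.162]
 [ 0.517 -0.063  0.162]
 [ 0.518 -0.066  0.164]
 [ 0.515 -0.059  0.165]] [ 0.52011505 -0.06316972  0.16660274]
```

```bash
python3 -m handwheel '{"rows":[[1,0,0,-0.8,0],[1,0,0,-0.7,0],[1,0,0,0,0]]}';for i in 1 2 3; do python3 -m handwheel '{"rows":[[1,0,0,0,0]]}' | sed -n 2p; done
```

```text
t: 8.1
position: [0.5118, -0.0096, 0.0939]
tcp_rot: [-0.104, 0.995, 0.0, -0.0]
wrist_force: [0.4, -0.8, -0.1]
width: 0.0854
finger_force: 0.0
position: [0.5122, -0.0096, 0.0943]
position: [0.5122, -0.0096, 0.0943]
position: [0.5121, -0.0096, 0.0942]
```

```bash
python3 -m handwheel '{"rows":[[1,-0.15,0.3,-0.3,0],[1,0,0,0,0]]}' 70;python3 -m handwheel '{"rows":[[0,0,0,0,0],[0,0,0,0,0],[0,0,0,0,0],[0,0,0,0,0]]}' 70
python3 - <<'E'
from h import *
c=cap('scene','s7.png')
cv2.imwrite('pics/c7.png',cv2.resize(c['pixels'][150:250,250:370],None,fx=5,fy=5,interpolation=2))
E
```

```text
t: 8.72
position: [0.5101, -0.0063, 0.0907]
tcp_rot: [-0.104, 0.995, 0.0, -0.0]
wrist_force: [-0.5, 0.3, -0.4]
width: 0.0853
finger_force: 0.0
t: 9.22
position: [0.5115, -0.008, 0.0919]
tcp_rot: [-0.104, 0.995, -0.001, 0.001]
wrist_force: [-0.9, -5.6, 4.3]
width: 0.0478
finger_force: 71.1
```

View pics/c7.png

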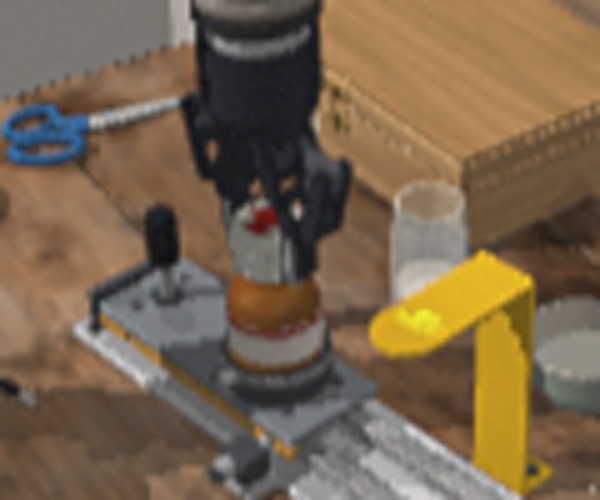

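The pads hold the cap at about (265,240) with their tips near its lower edge. Now press.

```bash
python3 -m handwheel '{"rows":[[0,0,0,-0.3,0],[0,0,0,-0.3,0],[0,0,0,0,0],[0,0,0,0,0]]}'
```

```text
t: 9.78
position: [0.5116, -0.0081, 0.0867]
tcp_rot: [-0.104, 0.995, -0.001, 0.001]
wrist_force: [-1.8, -5.8, 10.8]
width: 0.0478
finger_force: 71.8
```

```bash
python3 -m handwheel '{"rows":[[0,0,0,-0.2,0],[0,0,0,0,0],[0,0,0,0,0.1],[0,0,0,0,0.1],[0,0,0,0,0]]}';python3 -m handwheel '{"rows":[[0,0,0,0,0.15],[0,0,0,0,0.15],[0,0,0,0,0.15],[0,0,0,0,0.15],[0,0,0,0,0]]}'
```

```text
t: 10.4
position: [0.5121, -0.0082, 0.0865]
tcp_rot: [-0.203, 0.979, -0.002, 0.002]
wrist_force: [-6.2, -4.6, 24.2]
width: 0.048
finger_force: 73.3
t: 11.02
position: [0.512, -0.0081, 0.0865]
tcp_rot: [-0.484, 0.875, -0.002, 0.001]
wrist_force: [-7.5, -5.6, 24.3]
width: 0.0482
finger_force: 73.4
```

```bash
python3 -m handwheel '{"rows":[[0,0,0,0,0.15],[0,0,0,0,0.12],[0,0,0,0,0]]}';python3 -m handwheel '{"rows":[[0,0,0,0.4,0],[0,0,0,0.4,0],[0,0,0,0,0],[0,0,0,0,0]]}';python3 -m handwheel '{"rows":[[0,0,0,0.5,0],[0,0,0,0,0],[0,0,0,0,0]]}'
```

```text
t: 11.4
position: [0.5118, -0.0081, 0.0865]
tcp_rot: [-0.597, 0.802, -0.002, 0.001]
wrist_force: [-7.5, -4.9, 25.2]
width: 0.0478
finger_force: 73.5
t: 11.9
position: [0.5116, -0.0078, 0.0921]
tcp_rot: [-0.596, 0.803, -0.002, 0.0]
wrist_force: [0.0, -5.5, 7.3]
width: 0.0478
finger_force: 71.4
t: 12.28
position: [0.5112, -0.0073, 0.0964]
tcp_rot: [-0.597, 0.803, -0.001, 0.0]
wrist_force: [0.5, -5.7, 2.9]
width: 0.048
finger_force: 72.9
```

Lifting 5 mm past the locked height brings no downward pull, so the cap is clear. I raise it to 60 mm above the mouth (TCP z ≈ 0.172).

```bash
python3 -m handwheel '{"rows":[[0,0,0,1,0],[0,0,0,1.5,0],[0,0,0,2,0],[0,0,0,2,0],[0,0,0,1,0]]}';python3 -m handwheel '{"rows":[[0,0,0,0,0],[0,0,0,0,0],[0,0,0,0,0],[0,0,0,0,0]]}'
python3 - <<'E'
from h import *
c=cap('scene','s8.png')
cv2.imwrite('pics/c8.png',cv2.resize(c['pixels'][140:250,250:370],None,fx=5,fy=5,interpolation=2))
E
```

```text
t: 12.9
position: [0.5107, -0.0061, 0.1723]
tcp_rot: [-0.597, 0.803, -0.0, 0.001]
wrist_force: [-0.9, 0.1, 0.8]
width: 0.0479
finger_force: 73.2
t: 13.4
position: [0.5103, -0.0066, 0.1705]
tcp_rot: [-0.596, 0.803, 0.0, -0.0]
wrist_force: [-0.8, 0.7, 0.2]
width: 0.0475
finger_force: 73.2
```

View pics/c8.png

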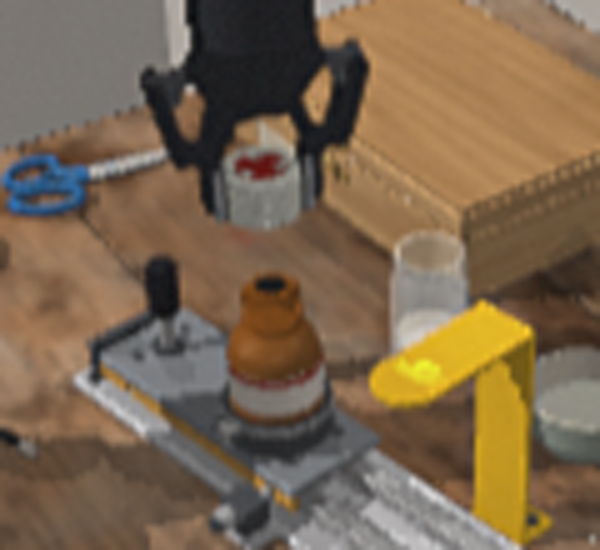

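The picture shows the cap held level at (260,190), above the open mouth at (270,285), with the carrier still at its station. I hand in.

```bash
python3 -c "
from workcell import job
print(job.finish_job())"
```

```text
the job is handed in; nothing more can be done
None
```

I handed the job in with the carrier at the working station and the opened cap held level about 6 cm above the mouth; the hand-in gave no verdict, so I don't know whether it passed.

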